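Shim the low foot of a roller unit until its spirit level reads centred

TASK

The roller unit on the bench leans towards its short front-left foot. Pick up the steel taper shim, set it flat on the bench thin end first against that foot, and ease it under until the bubble of the spirit level on top stands centred between the two lines; leave the shim lying flat there with the foot resting on it, and let go. Push gently: do not jam the shim, do not lean on the unit or shove it off its place, and leave the other things on the bench where they are.

Things in the scene. Friction and masses are not known exactly. Their poses are not given: they have to be found in the camera images.
- frame: roller press unit of aluminium plates, about 5 kg (varies), loose on three domed feet. Origin: 48 mm below the middle of its base plate (220 x 280 x 12 mm, underside at z = 42); x from its front (robot side) to its back, y to its left, z up. Above z = 72 mm it stands only behind x = -30 mm, up to 275 mm high. Shimmed, it turns about its right and rear feet. Pushed hard it slides.
- low_foot_bottom (a point): lowest point of the short front-left foot: a dark steel dome (spherical, 22 mm radius) at x = -90, y = +110 mm in the frame. It is 6 to 8 mm shorter than the other feet (differs each time, unknown), so at the start it rests on the bench and the unit leans to it. It carries 6 to 13 N; easing the shim under it takes a push of 6 to 20 N.
- right_foot (a point): lowest point of the front-right rubber foot, x = -90, y = -110 mm in the frame
- rear_foot (a point): lowest point of the rear rubber foot, x = +90, y = 0 in the frame
- level_vial (a point): middle of the level's vial, on top of the unit at x = 0, y = 0, z = 213 mm in the frame: level body 160 mm long along the frame's y, its vial (60 mm long, yellow-green) in the middle of its top face, with two black lines 10 mm either side of the middle. The deck it stands on may be up to 0.7 degree out of parallel with the base plate, so only the bubble tells when it is level
- bubble_mid (a point): middle of the bubble, pale, 16 mm long, on top of the vial: centred when it has no offset from level_vial along the frame's y. It runs to the high end (stops at 14 mm): 10 mm per degree of sideways lean, that is 2.6 mm per mm of foot height, and settles in about 0.5 s. At the start it is near or at the right stop (y below -8 mm); it comes to 0 as the low foot rises.
- shim: plain steel taper shim (wedge), 150 long (x) x 36 wide (y), 18 mm high at the heel (x = -75 mm), tapering evenly to 2 mm at the thin end (x = +75 mm), 0.38 kg, smooth (friction about 0.3; stays put under load). Origin: middle of its flat underside; x towards the thin end, z up. Its centre of mass lies 20 mm towards the heel.
- shim_tip (a point): middle of the thin end's lower edge
- packer: parallel steel packer, 150 x 36 mm and 18 mm thick all along; not the shim; origin under its middle. It and the shim may lie in either place.
- spanner: open spanner 190 mm long lying along its x, about 10 mm high, to be left alone
- screwdriver: screwdriver 200 mm long lying along its x, to be left alone
- socket: upright spanner socket, 28 mm diameter, 50 mm high, to be left alone
- grease: grease jar, 64 mm diameter, 75 mm high, to be left alone
- collar: steel shaft collar, 52 mm diameter, 18 mm high, to be left alone
Not all that is in view belongs to the job. Leave any blue or yellow look-alike of the shim alone.

How it is judged:
On the way, in this order (a step that is already met when the one before it is completed fails the run):
1. the shim lies flat on the bench with its thin end at the low foot (horizontal distance between shim_tip and low_foot_bottom below 0.04 m and height (world z) of shim below 0.006 m), for 0.04 s.
2. the low foot has ridden up onto the shim (contact force between shim and frame above 3 N and x of low_foot_bottom in the frame of shim below 0.07 m and z of low_foot_bottom in the frame of shim above 0.002 m), for 0.1 s.
At the end, for the whole second after the job is handed in: The bubble stands within 1.6 mm of the centre of the vial, the low foot rests with its load on the taper shim, the shim lies flat on the bench, and all is at rest and released (y of bubble_mid in the frame of level_vial between -0.0016 and 0.0016 m and contact force between shim and frame above 3 N and z of low_foot_bottom in the frame of shim above 0.002 m and angle between shim's own z axis and vertical below 0.03 rad and height (world z) of shim below 0.003 m and linear speed of shim below 0.01 m/s and angular speed of frame below 0.05 rad/s); the robot touches nothing.
It fails at once if the shim is jammed or driven against the foot with more than 25 N (contact force between shim and frame above 25 N).
It fails at once if the robot bears on the roller unit with more than 2 N (contact force between any of the fingers, the arm and frame above 2 N).
It fails at once if the unit is shoved off its place: its right or rear foot moves more than 5 mm (distance of any of right_foot, rear_foot from where it was at the start of the episode above 0.005 m).
It fails at once if another thing on the bench is moved more than 30 mm (distance of any of packer, spanner, screwdriver, socket, grease, collar from where it was at the start of the episode above 0.03 m).
It also fails if it takes over 64 s, if anything falls off the work surface, if the arm or the gripper's body presses on something with over 40 N, if the wrist force passes 120 N, or if a joint passes its speed limit or range.

ROBOT

A 6-joint arm with a two-finger parallel gripper is mounted at the origin on the work surface. World frame = base frame: x ahead of the robot, y to its left, z up, the work surface at z = 0. Lengths are in m, angles in rad, forces in N, time in s.
With the tool pointing down it reaches from about 0.3 to 0.875 m from the base axis. Payload 6.4 kg.
Tool frame: the origin (TCP) lies on the centre line of the jaws, within the pads' length; the fingertips stand 25 mm ahead of it and the grasp point (between the pads) lies 6 mm ahead of it; z points along the fingers, y is the line along which they close (so a half turn about z gives the same grasp; the last joint's range is limited). The gripper opens to 85 mm and grips with 20 to 120 N. Pads are 22 mm wide; open, the fingers measure 114 mm over their backs; the gripper's body (76 mm by 85 mm) begins 54 mm behind the grasp point. The pads swing forward as they close: fully open they stand 13 mm farther back than shut.
Start: joints at [1.14, 0.181, 1.607, -0, 1.354, -0.206], TCP at [0.128, 0.561, 0.256] pointing down, gripper open.
Joint ranges: [-2.99, 2.99], [-0.89, 2.07], [0.3, 2.58], [-1.14, 4.28], [0, 2.63], [-3.12, 3.12]. Speed limits (rad/s): [2.57, 2.57, 3.01, 3.14, 3.14, 3.14].

INTERFACE

Orientations are given as a unit quaternion [w, x, y, z].
In Python, from bench import get_obs, camera, hand_in, spot_in gives the robot as it stands.
- The arm moves only by the shell command python3 -m jog 'ROWS'. ROWS is JSON, one flat list of numbers, 7 for each row, row after row: the shift along the tool's x, y, z in m, then the turn, a rotation vector about the tool's x, y, z in rad, then the closure, from 0 (fully open) to 1 (shut). A call has 1 to 20 rows; each row is the pose to reach, as a shift and turn from the pose commanded when the call began, along the tool's axes at that moment; what a row does not reach only later rows make up. A row lasts 1/8 s, in which the tool goes at most 62.5 mm and 10.7 degrees, less where a joint would pass 70% of its speed; a pose out of reach is approached as far as the arm can. A call with a gripper value outside its range is refused whole. The fingers move at their own pace and stop on an object; the grip force is fixed at half the most. Time passes only in rows, so rows that repeat a pose let the fingers close. It gives the time, the measured TCP pose, the force, the opening and the grip force at its end, in the units of the state.
- get_obs(): the state, without advancing time (a new reading comes with each control period).
- camera(name): name is "side" or "top" or "wrist"; returns a dict with "frame" (480x640x3 uint8, red, green, blue), "mtx" (3x3 intrinsics, pixels), "extrinsics" (4x4, takes a point from camera to world coordinates). Camera axes: x right, y up, looking along -z (the intrinsics and any distortion apply to the point x, -y, -z); pixel columns grow to the right and rows downward; lengths in m; the calibration is good to about 2 mm. A picture is of the moment at which its call begins. There is no depth.
- hand_in(): hands the job in; it is judged then, once.
Trained networks look in a picture, given as the dict that the camera call returned (one of the last four; its "shot" number tells which), for a name from the list of things; names that differ only in an ending like _2 or _b are one class to them, and where a whole thing is asked for, a point or a joint stands for the part that bears it (a point fixed in the world has none). Each returns a list of dicts, best first, with "confidence" (0 to 1); they miss things now and then, are a little off and sometimes report something else, mostly with a low value. They report only what shows in the picture. A call takes as long as a camera call. They do not tell look-alikes from the thing itself.
- spot_in(picture, name): "xyz" ([x, y, z] in m, in world coordinates, good to about 4 mm: the middle of the surface that is visible of it).
The state is a dict: "time_s": time; "q": joint angles; "dq": joint speeds; "joint_efforts": joint torques, N m; "eef_pos": TCP position; "eef_rot": TCP orientation; "wrist_force": force on the tool from outside, world axes, zero at the start; "torque": the same for the moment, N m; "opening": opening from 0.0 (shut) to 1.0 (fully open); "grasp_force": force on a finger pad.
Only numpy, scipy, OpenCV 4.12 (cv2) and the standard library are available. Lean on these libraries where they do the work, as an engineer would, in place of code of your own. Each camera call takes 0.05 s, during which the arm holds its last target. There are 200 camera calls.

## Working session

There is one attempt and no reset: what is moved stays moved. The work goes in short steps, Python scripts to look and compute and a shell command to move; the robot and the scene stay as the last step left them, time stands still between calls to the robot, and variables do not carry over. Pictures are saved under pics/ and viewed, at most 10 in all, crops included, and the job is handed in when it is done.

```bash
ls; mkdir -p pics
cat > h.py <<'E'
import numpy as np, cv2
from bench import get_obs, camera, hand_in, spot_in
def ray(c,px):
    K=np.array(c["mtx"]);E=np.array(c["extrinsics"])
    d=np.linalg.inv(K)@np.array([px[0],px[1],1.]); d=np.array([d[0],-d[1],-d[2]])
    return E[:3,3],E[:3,:3]@d
def at_z(c,px,z):
    o,d=ray(c,px); return o+d*(z-o[2])/d[2]
def proj(c,p):
    E=np.array(c["extrinsics"]);q=E[:3,:3].T@(np.array(p)-E[:3,3]);u=np.array(c["mtx"])@np.array([q[0],-q[1],-q[2]]);return u[:2]/u[2]
def save(c,n): cv2.imwrite("pics/"+n+".png",c["frame"][:,:,::-1])
E
python3 - <<'E'
from h import *
o=get_obs();print({k:np.round(v,3) for k,v in o.items()})
for n in("top","side"):
    c=camera(n);save(c,n+"0");print(n,[k for k in c if k!="frame"],np.round(c["extrinsics"],3).tolist(),np.round(c["mtx"],1).tolist())
    for t in "shim packer shim_tip low_foot_bottom right_foot rear_foot level_vial bubble_mid frame spanner screwdriver socket grease collar".split():
        for r in spot_in(c,t)[:3]: print(t,np.round(r["xyz"],3),round(r["confidence"],2),np.round(proj(c,r["xyz"])))
E
```

```text
pics
{'time_s': np.float64(0.0), 'q': array([ 1.14 ,  0.182,  1.608, -0.   ,  1.354, -0.206]), 'dq': array([ 0.   , -0.002,  0.001,  0.001,  0.   ,  0.   ]), 'joint_efforts': array([ 2.0000e-03, -4.4488e+01, -3.5133e+01, -0.0000e+00,  9.0000e-03,
        0.0000e+00]), 'eef_pos': array([0.128, 0.56 , 0.255]), 'eef_rot': array([-0.   ,  0.112,  0.994, -0.001]), 'wrist_force': array([-0.123,  1.084,  0.25 ]), 'torque': array([-0.009, -0.03 ,  0.036]), 'grasp_force': np.float64(0.0), 'opening': np.float64(0.998)}
top ['mtx', 'extrinsics', 'shot'] [[-0.002, 0.992, -0.126, 0.379], [-1.0, -0.004, -0.015, 0.03], [-0.016, 0.126, 0.992, 1.359], [0.0, 0.0, 0.0, 1.0]] [[467.0, 0.0, 314.4], [0.0, 467.0, 234.8], [0.0, 0.0, 1.0]]
shim [ 0.321 -0.139  0.008] 0.88 [381. 314.]
shim [ 0.286 -0.336  0.007] 0.76 [451. 327.]
shim [ 0.468 -0.352  0.007] 0.75 [454. 263.]
packer [ 0.499 -0.206  0.016] 0.6 [403. 252.]
shim_tip [ 0.283 -0.331  0.01 ] 0.87 [450. 328.]
shim_tip [ 0.319 -0.138  0.014] 0.71 [381. 315.]
shim_tip [ 0.473 -0.354  0.005] 0.66 [454. 261.]
low_foot_bottom [ 0.47  -0.354  0.006] 0.19 [45
[... 925 characters left out ...]
 -0.212  0.021] 0.89 [368. 354.]
shim_tip [ 0.459 -0.36   0.011] 0.83 [398. 418.]
shim_tip [ 0.317 -0.14   0.012] 0.83 [265. 366.]
shim_tip [ 0.283 -0.34   0.008] 0.75 [297. 452.]
right_foot [ 0.688 -0.018  0.098] 0.98 [395. 248.]
rear_foot [ 0.687 -0.018  0.096] 0.64 [394. 249.]
level_vial [ 0.689 -0.017  0.092] 0.84 [395. 249.]
frame [ 0.687 -0.016  0.096] 0.82 [394. 248.]
frame [0.461 0.395 0.02 ] 0.36 [234. 226.]
spanner [ 0.701 -0.292  0.008] 0.68 [481. 349.]
screwdriver [0.462 0.395 0.02 ] 0.6 [234. 226.]
socket [ 0.436 -0.078  0.027] 0.8 [307. 322.]
grease [0.668 0.382 0.045] 0.84 [305. 203.]
grease [ 0.431 -0.02   0.019] 0.45 [292. 311.]
collar [ 0.428 -0.016  0.016] 0.63 [290. 312.]
```

View pics/top0.png

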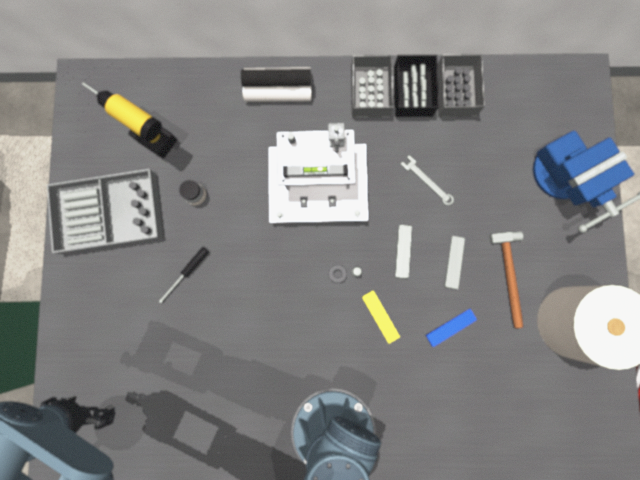

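View pics/side0.png

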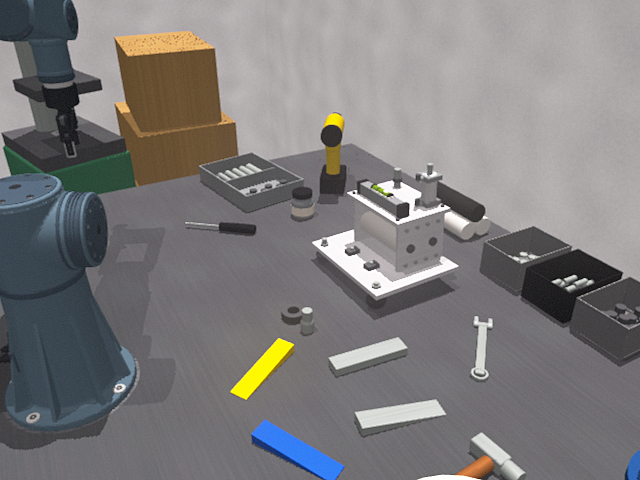

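Top view: the candidates for the shim are grey bar A (403,252), grey bar B (454,262), and the yellow (380,316) and blue (451,328) look-alikes, which are excluded. B looks tapered in the side view at (400,416). A close crop will check that, along with the unit in the top view.

Run:
```python
import cv2,numpy as np
s=cv2.imread("pics/side0.png")[325:445,320:460];t=cv2.imread("pics/top0.png")[120:300,260:480]
a=cv2.resize(s,None,fx=2.8,fy=2.8,interpolation=3);b=cv2.resize(t,None,fx=1.8,fy=1.8,interpolation=3)
o=np.zeros((max(a.shape[0],b.shape[0]),a.shape[1]+b.shape[1],3),np.uint8);o[:a.shape[0],:a.shape[1]]=a;o[:b.shape[0],a.shape[1]:]=b
cv2.imwrite("pics/crop0.png",o);print(o.shape,a.shape)
```

```text
(336, 788, 3) (336, 392, 3)
```

View pics/crop0.png

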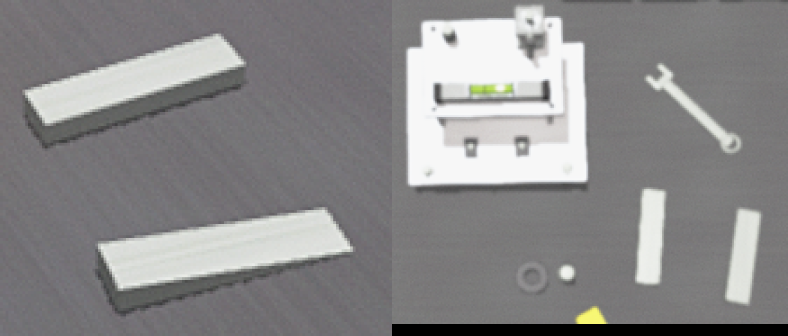

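Crop: the upper bar is parallel all along, so it's the packer. The lower bar (side ~(400,416), top (454,262)) tapers, with a thick heel on the robot side and the thin end towards +x, so it's the shim. Next I'll measure the poses of the shim and unit.

```bash
cat >> h.py <<'E'
from scipy.optimize import least_squares
E
python3 - <<'E'
from h import *
c=camera("top");g=cv2.cvtColor(c["frame"],cv2.COLOR_RGB2GRAY)
# shim
m=(g>140).astype(np.uint8);roi=np.zeros_like(m);roi[225:300,435:475]=m[225:300,435:475]
n=cv2.findContours(roi,0,2)[0];n=max(n,key=cv2.contourArea)
box=cv2.boxPoints(cv2.minAreaRect(n));
P=np.array([at_z(c,b,0.018 if b[1]>262 else 0.002) for b in box]);print(box.tolist(),P.round(4).tolist())
print("centre",P.mean(0).round(4))
heel=P[np.argsort(P[:,0])[:2]].mean(0);tip=P[np.argsort(P[:,0])[2:]].mean(0);print("heel",heel,"tip",tip,"yaw",np.degrees(np.arctan2(*(tip-heel)[[1,0]])),"len",np.linalg.norm((tip-heel)[:2]))
# plate
roi=np.zeros_like(m);roi[130:235,255:385]=(g[130:235,255:385]>190)
n=max(cv2.findContours(roi,0,2)[0],key=cv2.contourArea);h=cv2.minAreaRect(n);print(h)
pts=n[:,0]
# edges: front (bottom) and left, right
def line(sel,dep):
    x,y=pts[sel].T.astype(float)
    return np.polyfit(x,y,1) if dep=='y' else np.polyfit(y,x,1)
fr=[ (u,max(pts[pts[:,0]==u][:,1])) for u in range(275,362)];
le=[ (min(pts[pts[:,1]==v][:,0]),v) for v in range(155,217)];ri=[ (max(pts[pts[:,1]==v][:,0]),v) for v in range(155,217)]
fr,le,ri=[np.array(a,float) for a in(fr,le,ri)]
F=np.polyfit(fr[:,0],fr[:,1],1);L=np.polyfit(le[:,1],le[:,0],1);R=np.polyfit(ri[:,1],ri[:,0],1)
def inter(F,L):
    y=(F[0]*L[1]+F[1])/(1-F[0]*L[0]);return L[0]*y+L[1],y
FL,FR=inter(F,L),inter(F,R);print("px",FL,FR)
a=at_z(c,FL,0.046);b=at_z(c,FR,0.054);print(a,b,np.linalg.norm(a-b))
yaw=np.arctan2(*( (a-b)[[1,0]]))-np.pi/2;ex=np.array([np.cos(yaw),np.sin(yaw)]);ey=np.array([-ex[1],ex[0]])
mid=(a+b)[:2]/2;print("yaw",np.degrees(yaw),"origin",mid+0.11*ex,"low foot",mid+0.02*ex+0.11*ey)
E
```

```text
[[444.02972412109375, 287.43865966796875], [450.95538330078125, 234.34201049804688], [465.49072265625, 236.2379150390625], [458.5650634765625, 289.3345642089844]] [[0.3969, -0.3177, 0.018], [0.5509, -0.3477, 0.002], [0.5451, -0.3896, 0.002], [0.3914, -0.3586, 0.018]]
centre [ 0.4711 -0.3534  0.01  ]
heel [ 0.39416005 -0.33817467  0.018     ] tip [ 0.54800732 -0.36867667  0.002     ] yaw -11.214129115647284 len 0.15684181116522009
((317.3235778808594, 175.61990356445312), (91.27769470214844, 99.5057601928711), 88.53119659423828)Traceback (most recent call last):
  File "<stdin>", line 18, in <module>
ValueError: max() iterable argument is empty
```

Run:
```python
from h import *
c=camera("top");g=cv2.cvtColor(c["frame"],cv2.COLOR_RGB2GRAY).astype(float)
T=130
def sub(arr,i0,i1): # crossing from bright (i0) to dark (i1)
    s=np.sign(i1-i0)
    for i in range(i0,i1,s):
        if arr[i]>=T>arr[i+s]: return i+s*(arr[i]-T)/(arr[i]-arr[i+s])
    return np.nan
fr=np.array([(u,sub(g[:,u],212,235)) for u in range(275,362)]);le=np.array([(sub(g[v],278,255),v) for v in range(155,215)]);ri=np.array([(sub(g[v],358,385),v) for v in range(155,215)])
def fit(x,y):
    k=~np.isnan(y);x,y=x[k],y[k];p=np.polyfit(x,y,1);r=abs(y-np.polyval(p,x));k=r<=np.median(r)*2.5;return np.polyfit(x[k],y[k],1)
F=fit(fr[:,0],fr[:,1]);L=fit(le[:,1],le[:,0]);R=fit(ri[:,1],ri[:,0])
def inter(F,L):
    y=(F[0]*L[1]+F[1])/(1-F[0]*L[0]);return L[0]*y+L[1],y
FL,FR=inter(F,L),inter(F,R);print("px",FL,FR)
a=at_z(c,FL,0.046);b=at_z(c,FR,0.054);print(a,b,np.linalg.norm(a-b))
yaw=np.arctan2(*( (a-b)[[1,0]]))-np.pi/2;ex=np.array([np.cos(yaw),np.sin(yaw)]);ey=np.array([-ex[1],ex[0]])
mid=(a+b)[:2]/2;print("yaw",np.degrees(yaw),"origin",mid+0.11*ex,"low foot",mid+0.02*ex+0.11*ey)
print("side yaws",L,R,F)
# tool frame -> needed shift to pregrasp: TCP at shim frame x=-0.05
from scipy.spatial.transform import Rotation as Ro
o=get_obs();q=o["eef_rot"];Rt=Ro.from_quat([*q[1:],q[0]])
print("tool axes",Rt.as_matrix().round(3).tolist())
y=np.radians(-11.2);p=np.array([.4711-.05*np.cos(y),-.3534-.05*np.sin(y),.13])
print("target",p,"shift tool",Rt.inv().apply(p-o["eef_pos"]))
# tool y should be along shim y: angle of tool y in world
v=Rt.as_matrix()[:,1];print("tool y ang",np.degrees(np.arctan2(v[1],v[0])))
```

```text
px (np.float64(267.1599630331832), np.float64(223.10327658807287)) (np.float64(369.0246922398039), np.float64(220.8605620789316))
[0.57983706 0.18422453 0.046     ] [ 0.5836378  -0.10459493  0.054     ] 0.28895523213905017
yaw 0.7539441848183827 origin [0.69172791 0.04126223] low foot [0.60028827 0.15006845]
side yaws [1.16025513e-02 2.64571396e+02] [3.13328263e-02 3.62104507e+02] [-2.20165952e-02  2.28985229e+02]
tool axes [[-0.975, 0.223, -0.0], [0.223, 0.975, -0.0], [0.0, -0.0, -1.0]]
target [ 0.42205224 -0.34368828  0.13      ] shift tool [-0.48806952 -0.81595276  0.12630193]
tool y ang 77.11961495284504
```

```bash
python3 -m jog '[-0.14,-0.126,0,0,0,0,0, -0.28,-0.252,0,0,0,0,0, -0.415,-0.377,0,0,0,0,0, -0.415,-0.377,0,0,0,0,0, -0.415,-0.377,0,0,0,0,0, -0.415,-0.377,0,0,0,0,0, -0.415,-0.377,0,0,0,0,0, -0.415,-0.377,0,0,0,0,0, -0.415,-0.377,0,0,0,0,0, -0.415,-0.377,0,0,0,0,0, -0.488,-0.816,0.055,0,0,-0.03,0, -0.488,-0.816,0.055,0,0,-0.03,0, -0.488,-0.816,0.055,0,0,-0.03,0, -0.488,-0.816,0.055,0,0,-0.03,0, -0.488,-0.816,0.055,0,0,-0.03,0, -0.488,-0.816,0.055,0,0,-0.03,0, -0.488,-0.816,0.055,0,0,-0.03,0, -0.488,-0.816,0.055,0,0,-0.03,0, -0.488,-0.816,0.055,0,0,-0.03,0, -0.488,-0.816,0.055,0,0,-0.03,0]'
python3 - <<'E'
from h import *
c=camera("wrist");save(c,"w1");print(np.round(c["extrinsics"],3).tolist())
for t in("shim","packer","shim_tip"):
    for r in spot_in(c,t)[:2]: print(t,np.round(r["xyz"],3),r["confidence"],proj(c,r["xyz"]))
y=np.radians(-11.2);R=np.array([[np.cos(y),-np.sin(y)],[np.sin(y),np.cos(y)]])
for s in[(-.075,-.018,.018),(-.075,.018,.018),(.075,-.018,.002),(.075,.018,.002)]:
    print(proj(c,[*(np.array([.4711,-.3534])+R@s[:2]),s[2]]).round())
E
```

```text
time_s: 4.1
eef_pos: [0.4225, -0.3417, 0.2014]
eef_rot: [-0.0, 0.096, 0.995, 0.0]
wrist_force: [-0.4, -0.3, 0.5]
opening: 1.0
grasp_force: 0.0
[[0.192, -0.948, -0.254, 0.359], [0.981, 0.185, 0.05, -0.329], [-0.001, -0.259, 0.966, 0.318], [0.0, 0.0, 0.0, 1.0]]
shim [ 0.339 -0.128  0.012] 0.79 [579.58319072  56.79352943]
shim [ 0.293 -0.342  0.005] 0.75 [284.45993331  52.66945544]
packer [ 0.479 -0.209  0.014] 0.92 [486.32408471 255.31153682]
packer [ 0.599 -0.092  0.017] 0.69 [629.7711463 358.6981586]
shim_tip [ 0.337 -0.126  0.012] 0.87 [582.84746366  53.383165  ]
shim_tip [ 0.296 -0.346  0.011] 0.79 [279.35946552  56.32192525]
[293. 191.]
[338. 191.]
[296. 349.]
[335. 349.]
```

View pics/w1.png

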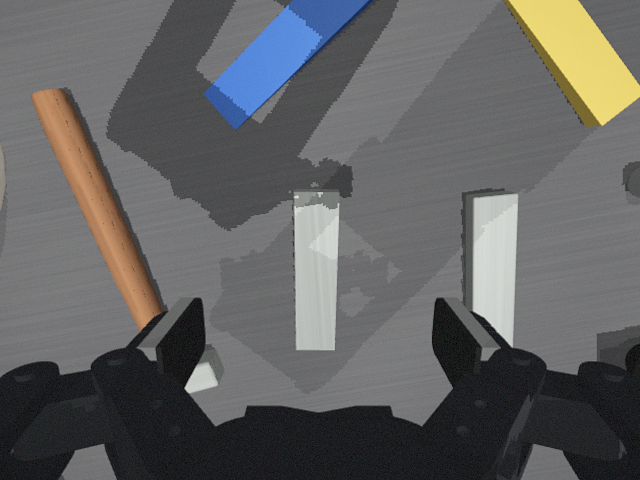

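The predicted corners match the picture (heel row 191, cols 293–338; tip row 349), so the shim's pose is confirmed. The packer is at (490,260), with about 100 mm of clearance. Descend and grip.

```bash
python3 -m jog '[0,-0.002,0.06,0,0,0,0.3, 0,-0.002,0.12,0,0,0,0.3, 0,-0.002,0.16,0,0,0,0.3, 0,-0.002,0.172,0,0,0,0.3, 0,-0.002,0.172,0,0,0,0.3, 0,-0.002,0.172,0,0,0,1, 0,-0.002,0.172,0,0,0,1, 0,-0.002,0.172,0,0,0,1, 0,-0.002,0.172,0,0,0,1, 0,-0.002,0.172,0,0,0,1, 0,-0.002,0.172,0,0,0,1]'
```

```text
time_s: 5.68
eef_pos: [0.4228, -0.3468, 0.0317]
eef_rot: [0.001, 0.097, 0.995, -0.001]
wrist_force: [-1.0, 1.0, 5.5]
opening: 0.398
grasp_force: 60.0
```

```bash
python3 -m jog '[0,0,-0.03,0,0,0,1, 0,0,-0.08,0,0,0,1, 0,0,-0.12,0,0,0,1, 0.01,0.048,-0.12,0,0,-0.03,1, 0.02,0.097,-0.12,0,0,-0.06,1, 0.03,0.146,-0.12,0,0,-0.09,1, 0.04,0.194,-0.12,0,0,-0.12,1, 0.05,0.243,-0.12,0,0,-0.15,1, 0.06,0.291,-0.12,0,0,-0.18,1, 0.07,0.34,-0.12,0,0,-0.208,1, 0.08,0.388,-0.12,0,0,-0.208,1, 0.09,0.437,-0.12,0,0,-0.208,1, 0.098,0.485,-0.12,0,0,-0.208,1, 0.098,0.485,-0.12,0,0,-0.208,1, 0.098,0.485,-0.12,0,0,-0.208,1, 0.098,0.485,-0.12,0,0,-0.208,1]'
python3 - <<'E'
from h import *
w=camera("wrist");s=camera("side");save(w,"w2")
a=cv2.resize(w["frame"],(400,300));b=cv2.resize(s["frame"][180:360,220:460],(400,300),interpolation=3)
cv2.imwrite("pics/m2.png",np.hstack([a,b])[:,:,::-1])
for n,c in(("w",w),("s",s)):
  for t in("shim","shim_tip","low_foot_bottom","packer"):
    for r in spot_in(c,t)[:2]: print(n,t,np.round(r["xyz"],3),round(r["confidence"],2),proj(c,r["xyz"]).round())
E
```

```text
time_s: 7.68
eef_pos: [0.4194, 0.1482, 0.1495]
eef_rot: [0.0, -0.006, 1.0, -0.0]
wrist_force: [-0.4, 0.3, -3.2]
opening: 0.398
grasp_force: 61.5
w shim [0.425 0.145 0.129] 0.65 [309. 321.]
w shim_tip [0.42  0.15  0.131] 0.63 [322. 313.]
w low_foot_bottom [ 0.439 -0.06   0.022] 0.56 [ 12. 263.]
w low_foot_bottom [0.585 0.025 0.044] 0.48 [144. 467.]
s shim [ 0.287 -0.34   0.015] 0.8 [299. 448.]
s shim [ 0.314 -0.139  0.008] 0.78 [263. 368.]
s shim_tip [0.465 0.14  0.125] 0.9 [272. 231.]
s shim_tip [ 0.284 -0.342  0.011] 0.86 [298. 452.]
s low_foot_bottom [ 0.438 -0.077  0.022] 0.55 [307. 324.]
s packer [ 0.493 -0.212  0.021] 0.75 [367. 354.]
s packer [ 0.43  -0.02   0.018] 0.56 [291. 312.]
```

View pics/m2.png

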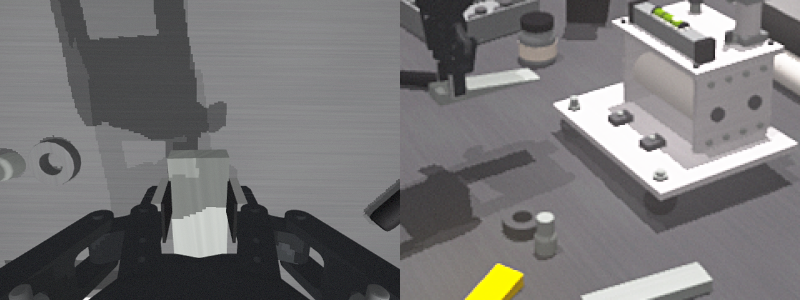

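Wrist view: the shim is square in the jaws, heel at (200,155) of the composite. Side view: the shim is held level at (490,85), clear of the unit's front-left plate corner at (557,107). Lower it in front of the plate, then slide it forward.

```bash
python3 -m jog '[0,0,0.05,0,0,0,1, 0,0,0.09,0,0,0,1, 0,0,0.108,0,0,0,1, 0,0,0.114,0,0,0,1, 0,0,0.118,0,0,0,1, 0,0,0.118,0,0,0,1, 0,0,0.118,0,0,0,1]'
python3 - <<'E'
from h import *
s=camera("side");t=camera("top")
a=cv2.resize(s["frame"][180:330,190:390],(400,300),interpolation=3);b=cv2.resize(t["frame"][130:310,230:390],(356,400),interpolation=3)[:300]
b=cv2.resize(t["frame"][140:290,230:390],(400,375),interpolation=3)[:300]
cv2.imwrite("pics/m3.png",np.hstack([a,b])[:,:,::-1])
print(at_z(s,(313,244),.046),at_z(s,(376,296),.054))
E
```

```text
time_s: 9.05
eef_pos: [0.4203, 0.1492, 0.0321]
eef_rot: [0.001, -0.007, 1.0, 0.0]
wrist_force: [-0.6, -0.2, -2.5]
opening: 0.398
grasp_force: 61.6
[0.58014106 0.16585653 0.046     ] [ 0.58530296 -0.1012032   0.054     ]
```

View pics/m3.png

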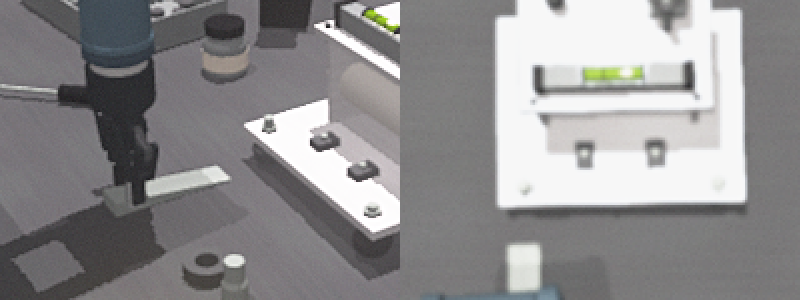

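Side and top views: the shim lies flat in line with the front-left bolt (top composite: shim col 524, bolt col 525), about 35 mm short of the plate's front edge. Advance along the bench.

```bash
python3 -m jog '[0,0,0.0015,0,0,0,1, -0.01,0,0.0015,0,0,0,1, -0.02,0,0.0015,0,0,0,1, -0.026,0,0.0015,0,0,0,1, -0.03,0,0.0015,0,0,0,1, -0.033,0,0.0015,0,0,0,1, -0.036,0,0.0015,0,0,0,1, -0.036,0,0.0015,0,0,0,1]'; python3 -m jog '[-0.002,0,0,0,0,0,1, -0.004,0,0,0,0,0,1, -0.006,0,0,0,0,0,1, -0.008,0,0,0,0,0,1, -0.008,0,0,0,0,0,1]'
```

```text
time_s: 10.15
eef_pos: [0.4551, 0.15, 0.0315]
eef_rot: [-0.001, -0.007, 1.0, 0.0]
wrist_force: [-9.8, 0.1, 19.9]
opening: 0.402
grasp_force: 64.6
time_s: 10.78
eef_pos: [0.4629, 0.1501, 0.0315]
eef_rot: [-0.001, -0.007, 1.0, 0.0]
wrist_force: [-10.8, -0.1, 20.3]
opening: 0.4
grasp_force: 64.6
```

```bash
cat > bub.py <<'E'
from h import *
import sys
o=get_obs();t=camera("top");w=o["wrist_force"];print("t",o["time_s"].round(2),"pos",o["eef_pos"].round(4),"F",w.round(1))
f=cv2.resize(t["frame"][155:185,285:355],None,fx=8,fy=8,interpolation=2)
hsv=cv2.cvtColor(f,cv2.COLOR_RGB2HSV)
g=((hsv[...,0]>25)&(hsv[...,0]<70)&(hsv[...,1]>90)).astype(np.uint8)
ys,xs=np.nonzero(g);r0,r1=np.percentile(ys,[5,95])
print("vial px",xs.min()/8+285,xs.max()/8+285,"rows",r0/8+155,r1/8+155)
for n in("top",):
  for k in("level_vial","bubble_mid"):
    for r in spot_in(t,k)[:1]: print(k,np.round(r["xyz"],3),proj(t,r["xyz"]).round(1),round(r["confidence"],2))
row=int(round((r0+r1)/2/8+155))
print("row",row,t["frame"][row-1:row+2,295:340].mean(0).round().astype(int)[:,[0,2]].tolist())
E
python3 -m jog '[0,0,-0.0012,0,0,0,1, -0.002,0,-0.0012,0,0,0,1, -0.004,0,-0.0012,0,0,0,1, -0.006,0,-0.0012,0,0,0,1, -0.006,0,-0.0012,0,0,0,1]'; python3 bub.py
```

```text
time_s: 11.4
eef_pos: [0.4694, 0.1499, 0.0316]
eef_rot: [-0.0, -0.007, 1.0, 0.0]
wrist_force: [-3.7, -0.6, 7.4]
opening: 0.404
grasp_force: 63.3Traceback (most recent call last):
  File "bub.py", line 3, in <module>
    o=get_obs();t=camera("top");w=o["wrist_force"];print("t",o["time_s"].round(2),"pos",o["eef_pos"].round(4),"F",w.round(1))
                                                             ^^^^^^^^^^^^^^^^^
AttributeError: 'float' object has no attribute 'round'
```

```bash
sed -i 's/o\["time_s"\].round(2)/o["time_s"]/;s/pos",o\["eef_pos"\].round(4)/pos",np.round(o["eef_pos"],4)/;s/w.round(1)/np.round(w,1)/' bub.py
python3 -m jog '[-0.001,0,-0.0003,0,0,0,1, -0.002,0,-0.0003,0,0,0,1, -0.003,0,-0.0003,0,0,0,1, -0.004,0,-0.0003,0,0,0,1, -0.004,0,-0.0003,0,0,0,1]'; python3 bub.py
```

```text
time_s: 12.08
eef_pos: [0.4726, 0.1499, 0.0316]
eef_rot: [-0.001, -0.007, 1.0, -0.0]
wrist_force: [-7.0, -1.1, 9.9]
opening: 0.395
grasp_force: 63.4
t 12.075 pos [0.4726 0.1499 0.0316] F [-7.  -1.1  9.9]
vial px 303.75 326.625 rows 167.75 171.375
level_vial [0.688 0.034 0.061] [319.8 184.4] 0.56
row 170 [[219, 219], [218, 218], [219, 219], [220, 220], [221, 219], [225, 225], [229, 231], [212, 217], [166, 148], [159, 94], [173, 92], [173, 91], [174, 93], [173, 90], [169, 89], [161, 88], [152, 86], [162, 88], [171, 91], [172, 94], [174, 99], [176, 104], [187, 128], [204, 167], [217, 196], [222, 204], [220, 196], [207, 170], [183, 127], [173, 106], [170, 106], [163, 124], [180, 176], [220, 226], [225, 226], [220, 220], [219, 217], [219, 218], [218, 218], [219, 218], [219, 218], [218, 218], [219, 218], [219, 219], [219, 218]]
```

```bash
cat > bub.py <<'E'
from h import *
o=get_obs();t=camera("top");print("pos",np.round(o["eef_pos"],4),"F",np.round(o["wrist_force"],1))
p=t["frame"][167:173,295:340].astype(float);b=p[...,2].mean(0);d=p[...,0].mean(0)-b  # d: greenness
x=np.arange(295,340)
L=np.interp(60,d[:12],x[:12]) if 0 else None
def cross(v,th,idx):
    for i in idx:
        if (v[i]-th)*(v[i+1]-th)<=0: return x[i]+(th-v[i])/(v[i+1]-v[i])
l=cross(b,160,range(5,14));r=cross(b,160,range(38,28,-1))
k=(x>l+1.5)&(x<r-1.5);w=np.clip(b[k]-115,0,None);c=(w*x[k]).sum()/w.sum()
s=abs(at_z(t,(l,170),.22)[1]-at_z(t,(r,170),.22)[1])/(r-l)
print("vial",l,r,"len",(r-l)*s*1e3,"bubble px",c,"off mm (left+)",-(c-(l+r)/2)*s*1e3)
E
python3 -m jog '[-0.001,0,0,0,0,0,1, -0.002,0,0,0,0,0,1, -0.003,0,0,0,0,0,1, -0.004,0,0,0,0,0,1, -0.004,0,0,0,0,0,1]'; python3 bub.py
```

```text
time_s: 12.85
eef_pos: [0.4738, 0.15, 0.0315]
eef_rot: [-0.004, -0.007, 1.0, -0.0]
wrist_force: [-18.6, -1.3, 22.3]
opening: 0.391
grasp_force: 64.8
pos [0.4738 0.15   0.0315] F [-18.6  -1.3  22.3]
vial 303.0038314176245 326.46816479400746 len 58.71644388014655 bubble px 319.7569946557687 off mm (left+) -12.564391130090442
```

```bash
python3 -m jog '[0.001,0,-0.001,0,0,0,1, 0.001,0,-0.0014,0,0,0,1, 0.001,0,-0.0014,0,0,0,1]';python3 -m jog '[-0.0003,0,0,0,0,0,1, -0.0006,0,0,0,0,0,1, -0.0006,0,0,0,0,0,1]'
```

```text
time_s: 13.28
eef_pos: [0.4737, 0.15, 0.0316]
eef_rot: [-0.003, -0.007, 1.0, -0.0]
wrist_force: [-8.6, -0.2, 2.5]
opening: 0.397
grasp_force: 62.6
time_s: 13.65
eef_pos: [0.4737, 0.1499, 0.0316]
eef_rot: [-0.004, -0.007, 1.0, -0.0]
wrist_force: [-10.6, 0.0, 4.6]
opening: 0.398
grasp_force: 62.9
```

```bash
python3 -m jog '[-0.0004,0,0,0,0,0,1, -0.0008,0,0,0,0,0,1, -0.0008,0,-0.0002,0,0,0,1]';python3 -m jog '[-0.0004,0,0,0,0,0,1, -0.0008,0,0,0,0,0,1, -0.0008,0,-0.0002,0,0,0,1]'
```

```text
time_s: 14.02
eef_pos: [0.4739, 0.15, 0.0316]
eef_rot: [-0.004, -0.007, 1.0, -0.0]
wrist_force: [-10.8, 0.2, 4.0]
opening: 0.396
grasp_force: 62.8
time_s: 14.4
eef_pos: [0.4741, 0.15, 0.0316]
eef_rot: [-0.005, -0.007, 1.0, -0.0]
wrist_force: [-13.1, 0.2, 4.8]
opening: 0.395
grasp_force: 62.9
```

```bash
python3 -m jog '[-0.0004,0,0,0,0,0,1, -0.0008,0,0,0,0,0,1, -0.0008,0,-0.0002,0,0,0,1]';python3 -m jog '[-0.0004,0,0,0,0,0,1, -0.0008,0,0,0,0,0,1, -0.0008,0,-0.0002,0,0,0,1]'; python3 bub.py
```

```text
time_s: 14.78
eef_pos: [0.4743, 0.15, 0.0316]
eef_rot: [-0.006, -0.007, 1.0, -0.0]
wrist_force: [-14.3, -0.0, 5.7]
opening: 0.4
grasp_force: 62.9
time_s: 15.15
eef_pos: [0.4746, 0.15, 0.0316]
eef_rot: [-0.006, -0.007, 1.0, -0.0]
wrist_force: [-15.4, -0.1, 5.5]
opening: 0.4
grasp_force: 62.9
pos [0.4746 0.15   0.0316] F [-15.4  -0.1   5.5]
vial 302.9919137466307 326.59090909090907 len 59.05319148369663 bubble px 319.96839594514023 off mm (left+) -12.954681082133634
```

```bash
python3 -m jog '[-0.0004,0,0,0,0,0,1, -0.0008,0,-0.0002,0,0,0,1, -0.0008,0,-0.0003,0,0,0,1]';python3 -m jog '[-0.0004,0,0,0,0,0,1, -0.0008,0,-0.0002,0,0,0,1, -0.0008,0,-0.0003,0,0,0,1]'; python3 -m jog '[-0.0004,0,0,0,0,0,1, -0.0008,0,-0.0002,0,0,0,1, -0.0008,0,-0.0003,0,0,0,1]'
```

```text
time_s: 15.58
eef_pos: [0.4748, 0.15, 0.0316]
eef_rot: [-0.007, -0.007, 1.0, -0.0]
wrist_force: [-16.1, -0.7, 6.0]
opening: 0.401
grasp_force: 62.9
time_s: 15.95
eef_pos: [0.4752, 0.15, 0.0316]
eef_rot: [-0.007, -0.007, 1.0, -0.0]
wrist_force: [-16.3, -1.0, 4.2]
opening: 0.399
grasp_force: 62.7
time_s: 16.32
eef_pos: [0.4766, 0.1499, 0.0318]
eef_rot: [-0.006, -0.007, 1.0, -0.0]
wrist_force: [-14.9, 0.1, 1.4]
opening: 0.4
grasp_force: 62.4
```

```bash
python3 -m jog '[-0.0005,0,0,0,0,0,1, -0.001,0,0,0,0,0,1, -0.0015,0,0,0,0,0,1, -0.002,0,0,0,0,0,1]';python3 -m jog '[-0.0005,0,0,0,0,0,1, -0.001,0,0,0,0,0,1, -0.0015,0,0,0,0,0,1, -0.002,0,0,0,0,0,1]'; python3 bub.py
```

```text
time_s: 16.82
eef_pos: [0.4794, 0.1499, 0.032]
eef_rot: [-0.006, -0.007, 1.0, -0.0]
wrist_force: [-11.4, -0.0, -0.2]
opening: 0.401
grasp_force: 62.3
time_s: 17.32
eef_pos: [0.4819, 0.1499, 0.0322]
eef_rot: [-0.005, -0.007, 1.0, -0.0]
wrist_force: [-11.1, -0.6, -1.4]
opening: 0.398
grasp_force: 62.3
pos [0.4819 0.1499 0.0322] F [-11.1  -0.6  -1.4]
vial 303.6820512820513 327.3496332518337 len 59.221849415576266 bubble px 318.2278481012658 off mm (left+) -6.786075626125099
```

```bash
python3 -m jog '[-0.001,0,0.0004,0,0,0,1, -0.002,0,0.0004,0,0,0,1, -0.003,0,0.0004,0,0,0,1, -0.004,0,0.0004,0,0,0,1, -0.005,0,0.0004,0,0,0,1]';python3 bub.py; python3 -m jog '[-0.001,0,0,0,0,0,1, -0.002,0,0,0,0,0,1, -0.003,0,0,0,0,0,1, -0.004,0,0,0,0,0,1, -0.005,0,0,0,0,0,1]'; python3 bub.py
```

```text
time_s: 18.0
eef_pos: [0.487, 0.15, 0.0318]
eef_rot: [-0.005, -0.007, 1.0, -0.0]
wrist_force: [-10.1, -0.1, -0.4]
opening: 0.397
grasp_force: 62.3
pos [0.487  0.15   0.0318] F [-10.1  -0.1  -0.4]
vial 303.8363636363636 328.35689045936397 len 61.353651333219894 bubble px 318.2359374999999 off mm (left+) -5.352842070699622
time_s: 18.68
eef_pos: [0.492, 0.1501, 0.0318]
eef_rot: [-0.005, -0.007, 1.0, -0.0]
wrist_force: [-10.5, -1.0, -0.7]
opening: 0.397
grasp_force: 62.3
pos [0.492  0.1501 0.0318] F [-10.5  -1.   -0.7]
vial 304.1314102564103 328.47528517110266 len 60.91077257554076 bubble px 318.71812080536915 off mm (left+) -6.042000097362664
```

```bash
echo 'print(b.round().astype(int).tolist()[6:36]); print(p[...,0].mean(0).round().astype(int).tolist()[6:36])' >> bub.py; python3 -m jog '[-0.001,0,0,0,0,0,1, -0.002,0,0,0,0,0,1, -0.003,0,0,0,0,0,1, -0.004,0,0,0,0,0,1, -0.005,0,0,0,0,0,1, -0.006,0,0,0,0,0,1, -0.006,0,0,0,0,0,1, -0.006,0,0,0,0,0,1, -0.006,0,0,0,0,0,1]'; python3 bub.py
python3 - <<'E'
from h import *
t=camera("top");s=camera("side")
a=cv2.resize(t["frame"][155:185,290:340],(500,300),interpolation=0);b=cv2.resize(s["frame"][170:230,340:420],(300,225),interpolation=0)
b=np.vstack([b,np.zeros((75,300,3),np.uint8)])
cv2.imwrite("pics/m4.png",np.hstack([a,b])[:,:,::-1])
E
```

```text
time_s: 19.85
eef_pos: [0.4983, 0.1501, 0.0318]
eef_rot: [-0.005, -0.007, 1.0, -0.0]
wrist_force: [-9.9, -0.9, -1.8]
opening: 0.394
grasp_force: 62.2
pos [0.4983 0.1501 0.0318] F [-9.9 -0.9 -1.8]
vial 304.43373493975906 328.30795847750863 len 59.735379004061066 bubble px 317.78511053315987 off mm (left+) -3.53861081329885
[222, 235, 238, 190, 121, 114, 120, 120, 117, 115, 110, 108, 116, 135, 166, 197, 205, 202, 190, 153, 122, 118, 122, 125, 127, 133, 134, 145, 193, 223]
[222, 233, 233, 191, 156, 171, 178, 178, 177, 173, 163, 155, 167, 184, 200, 214, 217, 214, 208, 178, 160, 168, 175, 178, 180, 181, 173, 161, 190, 220]
```

View pics/m4.png

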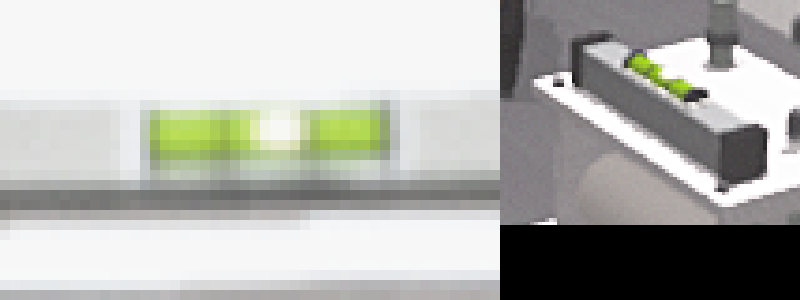

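The zoom shows the vial at cols 305–329, lines at about 312 and 321, and the bubble at about 317.3, so it's still ~2–3 mm right of centre. I'll push 4 mm more, let go, and look from near with the wrist camera.

```bash
python3 -m jog '[-0.001,0,0.0003,0,0,0,1, -0.002,0,0.0003,0,0,0,1, -0.003,0,0.0003,0,0,0,1, -0.004,0,0.0003,0,0,0,1, -0.0045,0,0.0003,0,0,0,1, -0.0045,0,0.0003,0,0,0,1]'; python3 -m jog '[0,0,0,0,0,0,0.4, 0,0,0,0,0,0,0.3, 0,0,0,0,0,0,0.3, 0,0,0,0,0,0,0.3, 0,0,0,0,0,0,0.3]'; python3 bub.py
```

```text
time_s: 20.75
eef_pos: [0.5026, 0.1502, 0.0316]
eef_rot: [-0.005, -0.007, 1.0, -0.0]
wrist_force: [-10.4, -0.3, 1.1]
opening: 0.397
grasp_force: 62.4
time_s: 21.38
eef_pos: [0.5073, 0.1503, 0.0338]
eef_rot: [0.0, -0.007, 1.0, 0.0]
wrist_force: [1.0, 0.3, 0.3]
opening: 0.703
grasp_force: 0.0
pos [0.5073 0.1503 0.0338] F [1.  0.3 0.3]
vial 304.32608695652175 328.3174157303371 len 60.028590615118034 bubble px 317.82723384030425 off mm (left+) -3.766860657662243
[220, 227, 224, 178, 124, 113, 118, 126, 133, 133, 128, 120, 121, 143, 178, 199, 204, 200, 188, 158, 138, 141, 147, 146, 144, 136, 126, 141, 200, 232]
[220, 226, 220, 177, 150, 167, 177, 184, 188, 185, 177, 162, 164, 185, 206, 214, 216, 214, 206, 184, 170, 184, 194, 194, 190, 184, 166, 156, 196, 229]
```

```bash
python3 -m jog '[0,0,-0.04,0,0,0,0.3, 0,0,-0.1,0,0,0,0.3, 0,0,-0.16,0,0,0,0.3, 0,0,-0.22,0,0,0,0.3, 0,0,-0.28,0,0,0,0.3, 0,0,-0.34,0,0,0,0.3, 0,0,-0.376,0,0,0,0.3, -0.05,-0.035,-0.376,0,0,0,0.3, -0.1,-0.07,-0.376,0,0,0,0.3, -0.157,-0.11,-0.376,0,0,0,0.3, -0.157,-0.11,-0.376,0,0,0,0.3, -0.157,-0.11,-0.376,0,0,0,0.3, -0.157,-0.11,-0.376,0,0,0,0.3]'
python3 - <<'E'
from h import *
c=camera("wrist");save(c,"w3");p=proj(c,[.69,.041,.213]);print(p)
u,v=map(int,p);v0=max(0,min(v-75,330));u0=max(0,min(u-100,440));print(u0,v0)
cv2.imwrite("pics/w3c.png",cv2.resize(c["frame"][v0:v0+150,u0:u0+200],(800,600),interpolation=2)[:,:,::-1])
E
```

```text
time_s: 23.05
eef_pos: [0.6647, 0.0435, 0.4106]
eef_rot: [0.0, -0.007, 1.0, 0.0]
wrist_force: [-0.4, 0.5, 0.8]
opening: 0.699
grasp_force: 0.0
[314.80989762 246.67938612]
214 171
```

View pics/w3c.png

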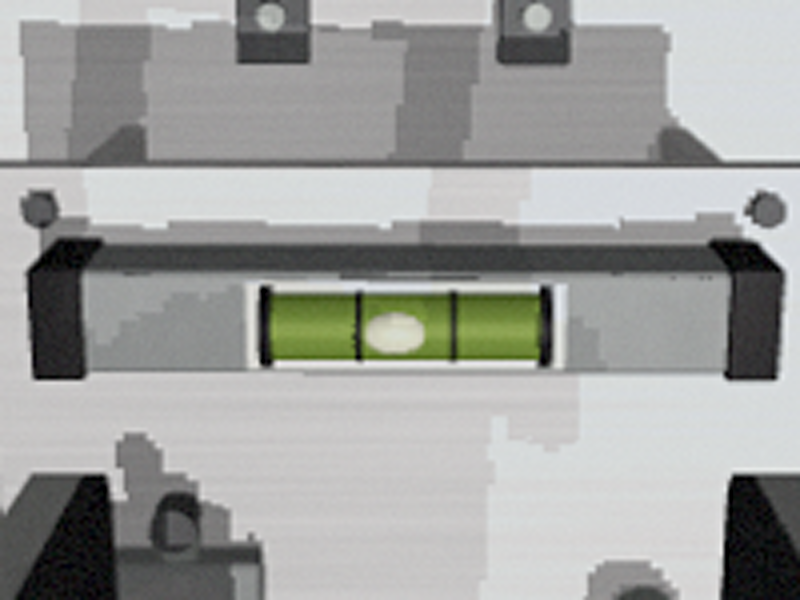

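The wrist crop shows the lines at cols 359 and 453 (mid 406) and the bubble centred at 395, so it's 2.3 mm towards the right. About 8 mm more push is needed. Return, regrip and ease it in.

```bash
python3 -m jog '[0.05,0.035,0,0,0,0,0.3, 0.1,0.07,0,0,0,0,0.3, 0.1606,0.109,0,0,0,0,0.3, 0.1606,0.109,0.06,0,0,0,0.3, 0.1606,0.109,0.12,0,0,0,0.3, 0.1606,0.109,0.18,0,0,0,0.3, 0.1606,0.109,0.24,0,0,0,0.3, 0.1606,0.109,0.3,0,0,0,0.3, 0.1606,0.109,0.345,0,0,0,0.3, 0.1606,0.109,0.37,0,0,0,0.3, 0.1606,0.109,0.378,0,0,0,0.3, 0.1606,0.109,0.378,0,0,0,0.3]'; python3 -m jog '[0,0,0,0,0,0,1, 0,0,0,0,0,0,1, 0,0,0,0,0,0,1, 0,0,0,0,0,0,1]'
```

```text
time_s: 24.6
eef_pos: [0.5036, 0.1497, 0.0326]
eef_rot: [0.001, -0.007, 1.0, 0.0]
wrist_force: [0.0, 0.3, 0.3]
opening: 0.698
grasp_force: 0.0
time_s: 25.1
eef_pos: [0.5047, 0.1495, 0.0337]
eef_rot: [0.001, -0.007, 1.0, 0.0]
wrist_force: [-3.0, 0.8, 6.7]
opening: 0.396
grasp_force: 59.5
```

```bash
python3 -m jog '[-0.001,0,-0.0005,0,0,0,1, -0.002,0,-0.0005,0,0,0,1, -0.003,0,-0.0005,0,0,0,1, -0.004,0,-0.0005,0,0,0,1, -0.005,0,-0.0005,0,0,0,1, -0.006,0,-0.0005,0,0,0,1]'; python3 -m jog '[-0.001,0,0,0,0,0,1, -0.002,0,0,0,0,0,1, -0.003,0,0,0,0,0,1, -0.0035,0,0,0,0,0,1]'
```

```text
time_s: 25.85
eef_pos: [0.5051, 0.1496, 0.0336]
eef_rot: [-0.005, -0.007, 1.0, -0.0]
wrist_force: [-23.1, -2.1, 28.6]
opening: 0.396
grasp_force: 61.8
time_s: 26.35
eef_pos: [0.5073, 0.1497, 0.0336]
eef_rot: [-0.006, -0.007, 1.0, -0.0]
wrist_force: [-27.1, -0.2, 32.1]
opening: 0.396
grasp_force: 62.2
```

```bash
python3 -m jog '[0,0,-0.001,0,0,0,1, 0,0,-0.002,0,0,0,1, 0,0,-0.002,0,0,0,1]'
```

```text
time_s: 26.72
eef_pos: [0.5086, 0.1497, 0.0337]
eef_rot: [-0.005, -0.007, 1.0, -0.0]
wrist_force: [-12.6, 0.2, 6.4]
opening: 0.398
grasp_force: 60.5
```

```bash
python3 -m jog '[-0.001,0,-0.0003,0,0,0,1, -0.002,0,-0.0003,0,0,0,1, -0.003,0,-0.0003,0,0,0,1, -0.004,0,-0.0003,0,0,0,1, -0.004,0,-0.0003,0,0,0,1, -0.004,0,-0.0003,0,0,0,1]'
```

```text
time_s: 27.48
eef_pos: [0.5125, 0.1497, 0.0337]
eef_rot: [-0.005, -0.007, 1.0, -0.0]
wrist_force: [-12.5, 0.5, 3.9]
opening: 0.396
grasp_force: 60.2
```

Release and look from near again.

```bash
python3 -m jog '[0,0,0,0,0,0,0.4, 0,0,0,0,0,0,0.3, 0,0,0,0,0,0,0.3, 0,0,0,0,0,0,0.3, 0,0,-0.04,0,0,0,0.3, 0,0,-0.1,0,0,0,0.3, 0,0,-0.16,0,0,0,0.3, 0,0,-0.22,0,0,0,0.3, 0,0,-0.28,0,0,0,0.3, 0,0,-0.34,0,0,0,0.3, 0,0,-0.376,0,0,0,0.3, -0.05,-0.035,-0.376,0,0,0,0.3, -0.1,-0.07,-0.376,0,0,0,0.3, -0.147,-0.11,-0.376,0,0,0,0.3, -0.147,-0.11,-0.376,0,0,0,0.3, -0.147,-0.11,-0.376,0,0,0,0.3, -0.147,-0.11,-0.376,0,0,0,0.3]'
python3 - <<'E'
from h import *
c=camera("wrist");p=proj(c,[.69,.041,.213]);s=camera("side")
u,v=map(int,p);f=c["frame"][v-25:v+45,u-60:u+60];f2=s["frame"][200:330,230:400]
o=np.zeros((600,800,3),np.uint8);o[:350,:600]=cv2.resize(f,(600,350),interpolation=2);o[350:,:327]=cv2.resize(f2,(327,250),interpolation=2)
cv2.imwrite("pics/w4c.png",o[:,:,::-1])
E
```

```text
time_s: 29.6
eef_pos: [0.6648, 0.0424, 0.4115]
eef_rot: [0.001, -0.007, 1.0, 0.0]
wrist_force: [0.7, -0.1, 0.2]
opening: 0.698
grasp_force: 0.0
```

View pics/w4c.png

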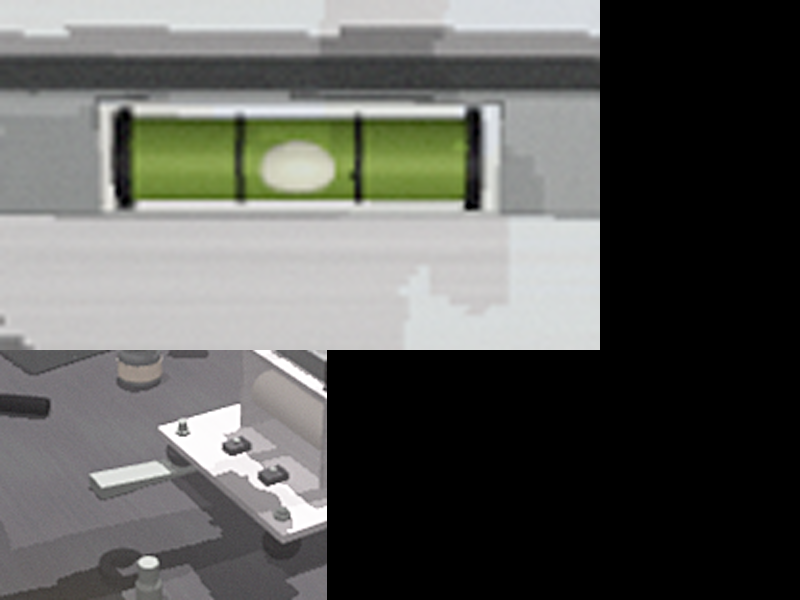

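The bubble is centred: lines at cols 240 and 358 (mid 299), bubble at 298, an offset of about 0.2 mm. In the side view the shim lies flat under the front-left foot, and the gripper is clear of it.

```bash
python3 -c "from bench import hand_in;print(hand_in())"
```

```text
the job is handed in; nothing more can be done
None
```

I handed the job in at about 30 s on the robot's clock: the shim lies flat under the front-left foot and is released, with the bubble about 0.2 mm off centre in the last close view; no verdict came back.

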